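Seat the choke, then hold the fan cover over the power supply

TASK

Get this open power supply ready for closing: slip the copper-wound choke over the upright white post in the chassis, fully down on its seat before you let go of it. Then pick up the fan cover and hold it level, fan side up, over the chassis with its four corner holes in line with the four threaded holes in the chassis flanges (either way round), about 15 mm above the flanges, so that I can slip in the 10 mm rubber bushes and start the screws. Finish while still holding the cover there, not set down and not let go, with the choke still home and the other things on the bench left where they are.

Things in the scene. Friction and masses are not known exactly. Their poses are not given: they have to be found in the camera images.
- choke_center (a point): The choke, loose, standing upright on the bench: a bobbin with two black round flanges 46 mm in diameter and a copper winding between them (40 mm), 32 mm high in all, with a 14 mm round bore right through along its z axis; 0.16 kg. The point is its centre, half-way up on the bore's axis (16 mm above its underside).
- post_foot (a point): Foot of the upright white post in the chassis, on its axis at the top of its 28 mm round seat, where the choke's underside rests: 18 mm above the bench, 4 mm above the green board. The post is 10 mm in diameter, with a tapered tip, and stands 38 mm above this point. z up, x along the chassis's long side.
- post_tip (a point): Top end of the same post, 56 mm above the bench. Round the post the chassis is free of tall parts for 70 mm to either side along its length and 55 mm across it; walls and parts farther off reach at most 60 mm above the bench.
- thread0 (a point): Threaded hole 0 (5 mm) in the chassis's top flanges, at the flange's top face, 60 mm above the bench, near the corner at chassis -x, -y. The chassis is a fixed open aluminium trough 240 mm long (x) and 150 mm wide over its two outward-folded flanges (y); its holes form a rectangle of 216 mm (x) by 130 mm (y), centred on it.
- thread1 (a point): Threaded hole 1 (5 mm) in the chassis's top flanges, at the flange's top face, 60 mm above the bench, near the corner at chassis -x, +y. 
- thread2 (a point): Threaded hole 2 (5 mm) in the chassis's top flanges, at the flange's top face, 60 mm above the bench, near the corner at chassis +x, +y. 
- thread3 (a point): Threaded hole 3 (5 mm) in the chassis's top flanges, at the flange's top face, 60 mm above the bench, near the corner at chassis +x, -y. 
- cover_fan (a point): Black square fan 50 x 50 x 25 mm fixed in the middle of the top of the loose cover, sides parallel to the cover's edges; the point is the fan's centre, 15 mm above the cover's underside. Cover: flat aluminium plate 240 (x) x 150 (y) x 2.5 mm, lying on the bench fan up, x along its long side, z up; 0.32 kg with the fan, balanced about it.
- cover_hole0 (a point): Corner hole 0 (10 mm, right through) of the cover, at the plate's underside, at cover -x, -y. The four holes form a rectangle of 216 mm (x) by 130 mm (y) centred on the fan.
- cover_hole1 (a point): Corner hole 1 (10 mm, right through) of the cover, at the plate's underside, at cover -x, +y. 
- cover_hole2 (a point): Corner hole 2 (10 mm, right through) of the cover, at the plate's underside, at cover +x, +y. 
- cover_hole3 (a point): Corner hole 3 (10 mm, right through) of the cover, at the plate's underside, at cover +x, -y. 
- reel_center (a point): Bystander: reel of solder, dark flanges 60 mm in diameter, silver-grey winding, 46 mm high, standing on the bench; its centre.
- sparefan_center (a point): Bystander: a bare black fan 60 x 60 x 25 mm without a plate, lying on the bench; its centre.
- meter_center (a point): Bystander: dark multimeter 80 x 165 x 42 mm lying face up; its centre, 17 mm up.
- driver_grip (a point): Bystander: screwdriver 190 mm long lying on the bench; the point is in its handle, 13 mm up.
- dish_center (a point): Bystander: white dish 76 mm across and 16 mm high with four rubber bushes in it; its centre.
- cap_center (a point): Bystander: dark capacitor can, 35 mm in diameter and 50 mm high, standing; its centre.
Things that resemble listed ones, but are neither listed nor needed, are in the scene too. Leave any blue or green look-alike of the part that bears choke_center alone.

How it is judged:
By the outcome, as a careful person would: the job done as asked, in the order asked, and still so for the second after the job is handed in, while the arm keeps its last pose, push and grip.
It also fails if it takes over 67 s, if anything falls off the work surface, if the arm or the gripper's body presses on something with over 40 N, if the wrist force passes 120 N, or if a joint passes its speed limit or range.

ROBOT

A 7-joint arm with a two-finger parallel gripper is mounted at the origin on the work surface. World frame = base frame: x ahead of the robot, y to its left, z up, the work surface at z = 0. Lengths are in mm, angles in rad, forces in N, time in s.
With the tool pointing down it reaches from about 400 to 875 mm from the base axis. Payload 4.4 kg.
Tool frame: the origin (TCP) lies at the very end of the fingers, on their centre line; the grasp point (between the pads) lies r.tcp_to_grasp behind it (r.tcp_to_grasp is the distance from the TCP to the grasp point, in mm); z points along the fingers, x is the direction in which the jaws open and shut, and the axes are right-handed (so a half turn about z gives the same grasp; the last joint's range is limited). The gripper opens to 85 mm and grips with 20 to 120 N. Pads are 22 mm wide; open, the fingers measure 114 mm over their backs; the gripper's body (76 mm by 85 mm) begins 54 mm behind the grasp point. The pads swing forward as they close: fully open they stand 13 mm farther back than shut.
Start: joints at [1.283, 0.628, 0.038, 1.517, -0.027, 0.996, -0.02], TCP at [143.018, -634.085, 231.313] pointing down, gripper open.
Joint ranges: [-3.06, 3.06], [-0.37, 2.12], [-1.25, 1.32], [0.18, 2.47], [-1.1, 4.24], [0.23, 1.98], [-2.94, 2.94]. Speed limits (rad/s): [2.57, 2.57, 3.14, 3.14, 3.14, 3.14, 3.14].

INTERFACE

Orientations are given as a unit quaternion [w, x, y, z].
In Python, from plant import status, imaging, finish_job, r gives the robot as it stands.
- The arm moves only by the tool drive_tool, never from a script. Its argument "deltas" is a list of rows, each a list of 7 numbers: the shift along the tool's x, y, z in cm, then the turn, a rotation vector about the tool's x, y, z in degrees, then the gripper's target within -1 to 1 (fully open at 1, half-way at 0, shut at -1). In form: [[x, y, z, wx, wy, wz, grip], ...]. A call has 1 to 20 rows; each row shifts and turns the commanded pose from where the row before left it, along the tool's axes as they then stand; what a row does not reach is not made up. A row lasts 1/8 s, in which the tool goes at most 62.5 mm and 10.7 degrees, less where a joint would pass 70% of its speed; a pose out of reach is approached as far as the arm can. A call with a gripper value outside its range is refused whole. The fingers move at their own pace and stop on an object; the grip force is fixed at half the most. Time passes only in rows, so rows that do not move let the fingers close. It gives the time, the measured TCP pose, the force and the opening at its end, in the units of the state.
- status.get_obs(): the state, without advancing time (a new reading comes with each control period).
- imaging.read_camera(name): name is "side" or "top"; returns the picture (480x640x3 uint8, red, green, blue); there is no depth.
- imaging.calibration(name): a dict with "camera_matrix" (3x3 intrinsics, pixels), "distortion" ([k1, k2, p1, p2, k3] as OpenCV has them; the pictures are not rectified), "cam_to_world" (4x4, takes a point from camera to world coordinates). Camera axes: x right, y up, looking along -z (the intrinsics and any distortion apply to the point x, -y, -z); pixel columns grow to the right and rows downward; lengths in mm; the calibration is good to about 2 mm. A picture is of the moment at which its call begins. calibration takes no time and is no camera call.
- finish_job(): hands the job in, once; it reports no verdict.
The state is a dict: "time_s": time; "joint_pos": joint angles; "joint_velocities": joint speeds; "effort": joint torques, N m; "eef_pos": TCP position; "tcp_rot": TCP orientation; "force": force on the tool from outside, world axes, zero at the start; "wrist_torque": the same for the moment, N m; "width": finger opening in mm.
Only numpy, scipy, OpenCV 4.12 (cv2) and the standard library are available. Lean on these libraries where they do the work, as an engineer would, in place of code of your own. Each camera call takes 0.05 s, during which the arm holds its last target. There are 200 camera calls.

## Working session

There is one attempt and no reset: what is moved stays moved. The work goes in short steps, Python scripts to look and compute and a tool call to move; the robot and the scene stay as the last step left them, time stands still between calls to the robot, and variables do not carry over. Pictures are saved under pics/ and viewed, about 8 in all and at most 12, crops included, and the job is handed in when it is done.

Besides the shell and the picture viewer there is one more tool, called in YAML: its name, and indented under it one key for each argument. drive_tool: Moves the arm, as the interface text tells. Its arguments: {"type":"object","properties":{"deltas":{"type":"array"}},"required":["deltas"]}

```bash
mkdir -p pics; ls; cat > h.py <<'E'
import numpy as np, cv2
from plant import status, imaging, r
def snap(n,f):
    im=imaging.read_camera(n); cv2.imwrite(f,im[:,:,::-1]); return im
def cam(n):
    c=imaging.calibration(n); T=np.array(c['cam_to_world'],float)
    M=T[:3,:3]@np.diag([1,-1,-1]); return np.array(c['camera_matrix'],float),np.array(c['distortion'],float),M,T[:3,3]
def px2w(n,uv,z):
    K,D,M,t=cam(n); p=cv2.undistortPoints(np.array(uv,float).reshape(-1,1,2),K,D).reshape(-1,2)
    d=np.c_[p,np.ones(len(p))]@M.T; return t+d*((z-t[2])/d[:,2])[:,None]
def w2px(n,P):
    K,D,M,t=cam(n); Pc=(np.array(P,float).reshape(-1,3)-t)@M
    return cv2.projectPoints(Pc,np.zeros(3),np.zeros(3),K,D)[0].reshape(-1,2)
def crop(im,x0,y0,w,h,s,f): cv2.imwrite(f,cv2.resize(im[y0:y0+h,x0:x0+w,::-1],None,fx=s,fy=s,interpolation=cv2.INTER_CUBIC))
E
python3 - <<'E'
from h import *
np.set_printoptions(suppress=True,precision=3)
a=snap('top','pics/top0.png'); b=snap('side','pics/side0.png')
for n in('top','side'): print(cam(n))
print(status.get_obs(), r.tcp_to_grasp)
E
```

```text
pics
(array([[495.97 ,   0.   , 324.46 ],
       [  0.   , 495.97 , 241.885],
       [  0.   ,   0.   ,   1.   ]]), array([-0.024,  0.   ,  0.   ,  0.   ,  0.   ]), array([[ 0.004, -0.988,  0.154],
       [-1.   , -0.005, -0.002],
       [ 0.003, -0.154, -0.988]]), array([ 381.959,  -15.706, 1205.084]))
(array([[480.252,   0.   , 324.348],
       [  0.   , 480.252, 235.344],
       [  0.   ,   0.   ,   1.   ]]), array([-0.097,  0.   ,  0.   ,  0.   ,  0.   ]), array([[-0.965, -0.199,  0.172],
       [-0.262,  0.682, -0.682],
       [ 0.019, -0.703, -0.711]]), array([385.811, 676.871, 750.955]))
{'time_s': 0.1, 'joint_pos': array([ 1.283,  0.629,  0.038,  1.518, -0.027,  0.996, -0.02 ]), 'joint_velocities': array([-0.001, -0.001,  0.001, -0.001, -0.001,  0.001,  0.001]), 'effort': array([  0.002, -56.453,   1.231, -19.397,   0.011,   0.005,  -0.   ]), 'eef_pos': array([ 142.931, -633.499,  230.469]), 'tcp_rot': array([-0.001,  0.781, -0.624, -0.001]), 'force': array([-0.957,  0.197, -0.358]), 'wrist_torque': array([0.04 , 0.025, 0.077]), 'width': 85.65247825255837} 18.700000000000003
```

View pics/top0.png

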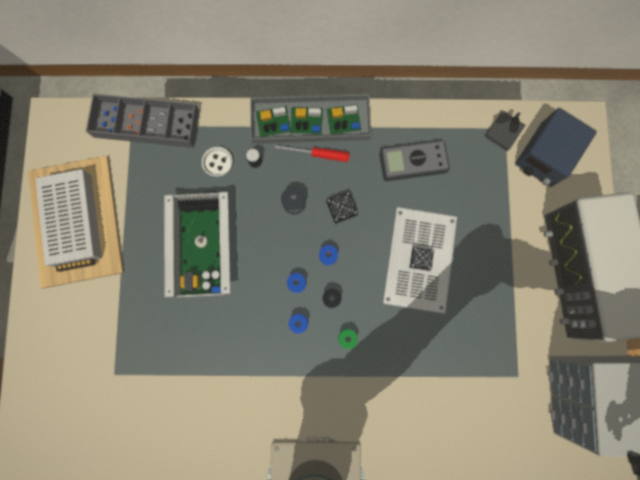

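View pics/side0.png

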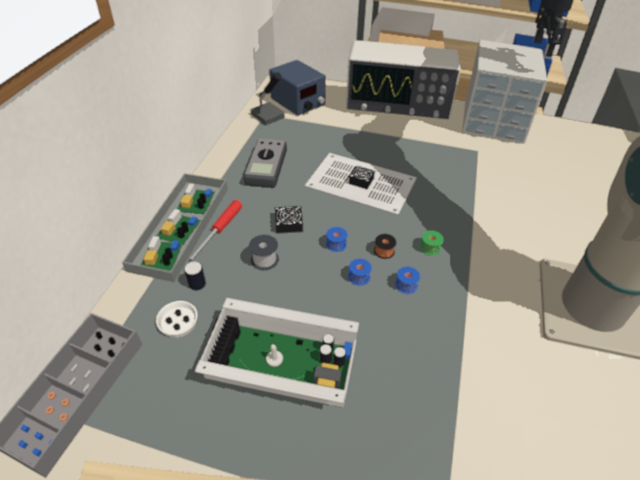

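The top view shows the chassis (198,245) with its white post at about (201,241), the cover (421,259), and the cover's fan at (422,258). Choke candidates in the top view are:
- black flanges at (332,298), which is copper-wound at (385,245) in the side view
- blue at (328,254), (297,283) and (298,323)
- green at (348,339)
- the reel at (294,198), which is grey

The black and copper one fits the description. Next I'll make enlarged crops to confirm it and to measure.

```bash
python3 - <<'E'
from h import *
t=cv2.imread('pics/top0.png'); s=cv2.imread('pics/side0.png')
def c(im,x,y,w,h,k): return cv2.resize(im[y:y+h,x:x+w],None,fx=k,fy=k,interpolation=cv2.INTER_CUBIC)
A=np.vstack([np.hstack([c(t,155,185,80,120,5),c(t,380,200,80,120,5)])])
cv2.imwrite('pics/c1.png',A)   # 800x600
B=np.vstack([np.hstack([c(s,355,220,80,60,5),c(t,300,270,80,60,5)]),c(s,195,290,160,60,5)])
B=np.vstack([B[:300],c(s,195,340,160,60,5)]); cv2.imwrite('pics/c2.png',B)
E
```

```text
(no output)
```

View pics/c1.png

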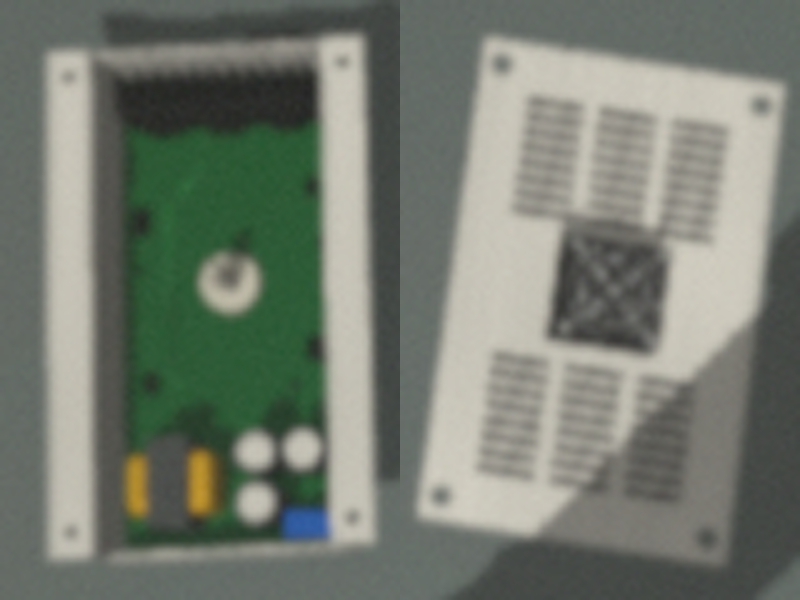

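View pics/c2.png

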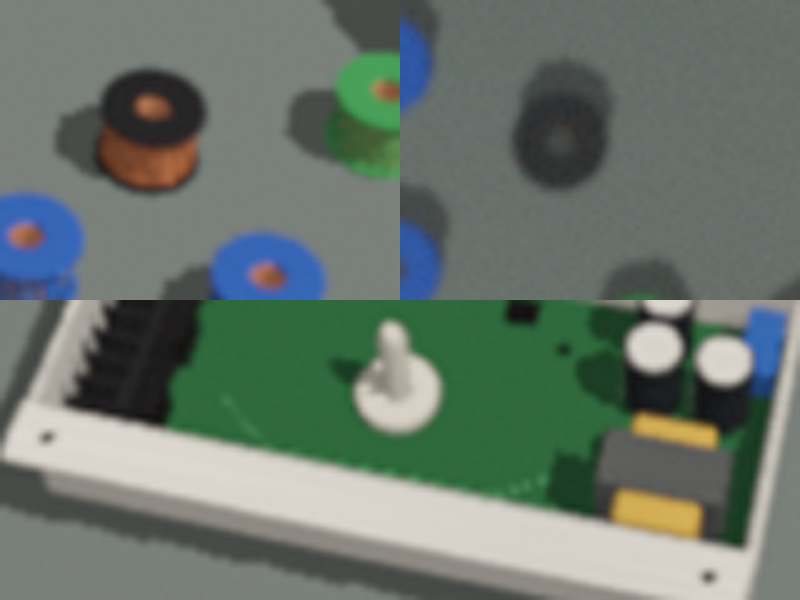

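The crop confirms the choke: black flanges with a copper winding, top view (332,298), side view (385,242). The chassis holes, cover holes and post are all readable.

```bash
cat > m.py <<'E'
from h import *
np.set_printoptions(suppress=True,precision=2)
def o(p,x,y): return (np.array(p,float)+.5)/5-.5+[x,y]
def fit(W,L):  # rigid 2D fit of ordered rect
    L=np.array(L,float); W=W[:,:2]; c=W.mean(0); l=L-L.mean(0); w=W-c
    a=np.arctan2((l[:,0]*w[:,1]-l[:,1]*w[:,0]).sum(),(l*w).sum()); 
    R=np.array([[np.cos(a),-np.sin(a)],[np.sin(a),np.cos(a)]]); return c,np.degrees(a),w-l@R.T
rect=[[108,65],[108,-65],[-108,-65],[-108,65]]
E
python3 - <<'E'
from m import *
H=px2w('top',o([(69,77),(342,62),(351,517),(70,532)],155,185),60); print('chassis',H,*fit(H,rect))
C=px2w('top',o([(102,64),(361,105),(307,538),(41,495)],380,200),2.5); print('cover',*fit(C,rect))
print('side thr',px2w('side',o([(47,137),(708,277)],195,340),60))
print('post top seat',px2w('top',o([(230,283)],155,185),18),'side seat',px2w('side',o([(398,92)],195,340),18),'tip',px2w('side',o([(392,28)],195,340),54))
print('choke top',px2w('top',o([(160,140)],300,270),32),'side',px2w('side',o([(153,109)],355,220),32),)
print('fan side', px2w('side',[(362,172)],27))
E
```

```text
chassis [[658.81 352.46  60.  ]
 [666.62 222.98  60.  ]
 [451.4  211.11  60.  ]
 [443.76 340.66  60.  ]] [555.14 281.8 ] 3.2181189457174897 [[-0.52 -0.31]
 [-0.01  0.01]
 [ 0.43  0.27]
 [ 0.09  0.02]]
cover [ 527.49 -252.49] -8.939840029937306 [[-0.4  -0.12]
 [-0.23  0.19]
 [ 0.33  0.12]
 [ 0.3  -0.19]]
side thr [[659.92 353.83  60.  ]
 [444.62 341.57  60.  ]]
post top seat [[566.83 282.14  18.  ]] side seat [[567.77 283.98  18.  ]] tip [[568.74 280.89  54.  ]]
choke top [[431.79 -35.53  32.  ]] side [[432.57 -31.74  32.  ]]
fan side [[ 529.28 -254.78   27.  ]]
```

```bash
cat > go.py <<'E'
import sys
from h import *
from scipy.spatial.transform import Rotation as R
np.set_printoptions(suppress=True,precision=3)
def plan(x,y,z,yaw):  # prints shift (cm, current tool axes) then remaining rotvec deg (tool axes)
    o=status.get_obs(); q=o['tcp_rot']; A=R.from_quat([q[1],q[2],q[3],q[0]])
    c,s=np.cos(np.radians(yaw)),np.sin(np.radians(yaw))
    T=R.from_matrix(np.array([[c,s,0],[s,-c,0],[0,0,-1]]))
    m=A.as_matrix(); print('t',o['time_s'],'pos',o['eef_pos'],'yaw',np.degrees(np.arctan2(m[1,0],m[0,0])),'F',o['force'],'w',o['width'])
    print('shift cm',A.inv().apply(np.array([x,y,z])-o['eef_pos'])/10,'rot',np.degrees((A.inv()*T).as_rotvec()),
      'shift cm in target axes',T.inv().apply(np.array([x,y,z])-o['eef_pos'])/10)
if __name__=='__main__': plan(*map(float,sys.argv[1:]))
E
python3 go.py 432.3 -34 120 -25
```

```text
t 0.1 pos [ 142.931 -633.499  230.469] yaw -77.29087460473254 F [-0.957  0.197 -0.358] w 85.65247825255837
shift cm [-52.096 -41.417  11.138] rot [ -0.046   0.092 -52.291] shift cm in target axes [  0.89  -66.562  11.047]
```

drive_tool:
  deltas:
    - [0, 0, 0, 0, 0, -8.7, 1]
    - [0, 0, 0, 0, 0, -8.7, 1]
    - [0, 0, 0, 0, 0, -8.7, 1]
    - [0, 0, 0, 0, 0, -8.7, 1]
    - [0, 0, 0, 0, 0, -8.7, 1]
    - [0, 0, 0, 0, 0, -8.8, 1]
    - [0.1, -5.5, 0.9, 0, 0, 0, 1]
    - [0.1, -5.5, 0.9, 0, 0, 0, 1]
    - [0.1, -5.5, 0.9, 0, 0, 0, 1]
    - [0.1, -5.5, 0.9, 0, 0, 0, 1]
    - [0.1, -5.5, 0.9, 0, 0, 0, 1]
    - [0.1, -5.5, 0.9, 0, 0, 0, 1]
    - [0.1, -5.5, 0.9, 0, 0, 0, 1]
    - [0.1, -5.5, 0.9, 0, 0, 0, 1]
    - [0.1, -5.5, 0.9, 0, 0, 0, 1]
    - [0, -5.5, 0.9, 0, 0, 0, 1]
    - [0, -5.5, 0.9, 0, 0, 0, 1]
    - [0, -5.5, 0.9, 0, 0, 0, 1]
    - [0, 0, 0, 0, 0, 0, 1]
    - [0, 0, 0, 0, 0, 0, 1]

```text
time_s: 2.6
eef_pos: [429.4, -39.8, 123.1]
tcp_rot: [0.0, 0.976, -0.216, -0.001]
force: [-0.2, -0.0, -0.5]
width: 85.4
```

```bash
python3 go.py 432.3 -34 5 -25
```

```text
t 2.6 pos [429.445 -39.843 123.081] yaw -24.955246343339642 F [-0.194 -0.029 -0.465] w 85.36257860713118
shift cm [ 0.024 -0.661 11.808] rot [0.052 0.057 0.045] shift cm in target axes [ 0.012 -0.65  11.808]
```

drive_tool:
  deltas:
    - [0, -0.3, 1.5, 0, 0, 0, 1]
    - [0, -0.4, 1.5, 0, 0, 0, 1]
    - [0, 0, 2, 0, 0, 0, 1]
    - [0, 0, 2, 0, 0, 0, 1]
    - [0, 0, 2, 0, 0, 0, 1]
    - [0, 0, 1.5, 0, 0, 0, 1]
    - [0, 0, 1, 0, 0, 0, 1]
    - [0, 0, 0.3, 0, 0, 0, 1]
    - [0, 0, 0, 0, 0, 0, 1]
    - [0, 0, 0, 0, 0, 0, 1]

```text
time_s: 3.85
eef_pos: [430.9, -35.8, 12.7]
tcp_rot: [0.003, 0.976, -0.217, -0.002]
force: [-0.4, -0.0, 0.1]
width: 85.6
```

```bash
python3 - <<'E'
from h import *
s=snap('side','pics/s1.png'); t=snap('top','pics/t1.png')
def c(im,x,y,w,h,k): return cv2.resize(im[y:y+h,x:x+w,::-1],None,fx=k,fy=k,interpolation=cv2.INTER_CUBIC)
cv2.imwrite('pics/c3.png',np.hstack([c(s,345,200,80,80,5),c(t,292,258,80,80,5)]))
E
python3 go.py 432.3 -34 5 -25
```

```text
t 3.95 pos [431.095 -35.241  12.802] yaw -25.0245209014579 F [-0.007 -0.11   0.632] w 85.61533847087041
shift cm [ 0.059 -0.168  0.779] rot [ 0.338  0.173 -0.024] shift cm in target axes [ 0.057 -0.163  0.78 ]
```

View pics/c3.png

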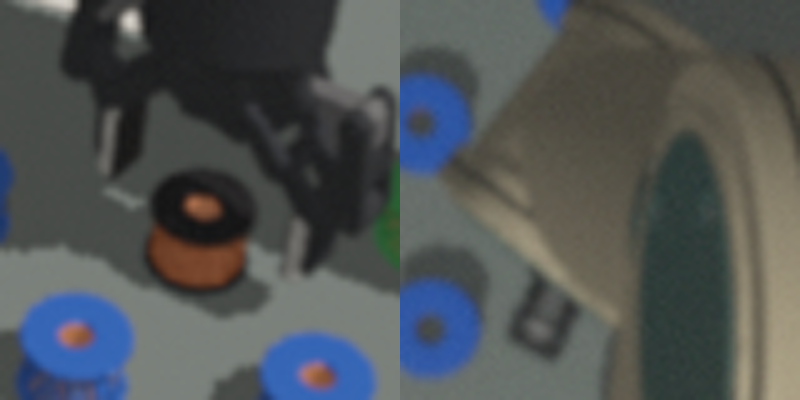

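The fingers straddle the copper choke, whose top is at about (203,207) in the left half, and they clear the neighbours. I'll descend the last few millimetres and grip.

drive_tool:
  deltas:
    - [0, 0, 0.4, 0, 0, 0, 1]
    - [0, 0, 0.4, 0, 0, 0, 1]
    - [0, 0, 0, 0, 0, 0, 0.3]
    - [0, 0, 0, 0, 0, 0, 0]
    - [0, 0, 0, 0, 0, 0, -0.3]
    - [0, 0, 0, 0, 0, 0, -1]
    - [0, 0, 0, 0, 0, 0, -1]
    - [0, 0, 0, 0, 0, 0, -1]
    - [0, 0, 0, 0, 0, 0, -1]

```text
time_s: 5.08
eef_pos: [431.6, -34.9, 5.3]
tcp_rot: [0.003, 0.976, -0.216, -0.002]
force: [0.3, -0.7, 7.2]
width: 44.6
```

```bash
python3 go.py 567.5 282.5 110 3.2
```

```text
t 5.075 pos [431.603 -34.89    5.27 ] yaw -24.95342539561784 F [ 0.348 -0.736  7.176] w 44.59197531304103
shift cm [ -1.088 -34.45  -10.664] rot [  0.288   0.183 -28.153] shift cm in target axes [ 15.34  -30.931 -10.473]
```

drive_tool:
  deltas:
    - [0, 0, -0.5, 0, 0, 0, -1]
    - [0, 0, -1, 0, 0, 0, -1]
    - [0, 0, -2, 0, 0, 0, -1]
    - [0, 0, -3, 0, 0, 0, -1]
    - [0, 0, -3, 0, 0, 0, -1]
    - [0, 0, -1, 0.3, 0.2, 0, -1]
    - [0, 0, 0, 0, 0, -7, -1]
    - [0, 0, 0, 0, 0, -7, -1]
    - [0, 0, 0, 0, 0, -7, -1]
    - [0, 0, 0, 0, 0, -7.1, -1]
    - [1.5, -3, 0, 0, 0, 0, -1]
    - [2, -4, 0, 0, 0, 0, -1]
    - [2, -4, 0, 0, 0, 0, -1]
    - [2, -4, 0, 0, 0, 0, -1]
    - [2, -4, 0, 0, 0, 0, -1]
    - [2, -4, 0, 0, 0, 0, -1]
    - [2, -4, 0, 0, 0, 0, -1]
    - [1.8, -3.9, 0, 0, 0, 0, -1]
    - [0, 0, 0, 0, 0, 0, -1]
    - [0, 0, 0, 0, 0, 0, -1]

```text
time_s: 7.58
eef_pos: [566.5, 281.3, 107.8]
tcp_rot: [0.001, 1.0, 0.028, -0.001]
force: [-0.8, -0.1, -2.4]
width: 44.7
```

```bash
python3 go.py 567.5 282.5 75 3.2
```

```text
t 7.575 pos [566.487 281.264 107.845] yaw 3.152987868881628 F [-0.823 -0.088 -2.401] w 44.66572148817802
shift cm [ 0.117 -0.127  3.284] rot [ 0.167  0.15  -0.047] shift cm in target axes [ 0.108 -0.118  3.284]
```

drive_tool:
  deltas:
    - [0.1, -0.1, 1, 0, 0, 0, -1]
    - [0, 0, 1.5, 0, 0, 0, -1]
    - [0, 0, 1.3, 0, 0, 0, -1]
    - [0, 0, 0, 0, 0, 0, -1]
    - [0, 0, 0, 0, 0, 0, -1]

```text
time_s: 8.2
eef_pos: [568.4, 283.8, 71.3]
tcp_rot: [0.0, 1.0, 0.027, -0.0]
force: [-0.0, 0.1, -1.3]
width: 44.9
```

```bash
python3 - <<'E'
from h import *
s=snap('side','pics/s2.png'); t=snap('top','pics/t2.png')
def c(im,x,y,w,h,k): return cv2.resize(im[y:y+h,x:x+w,::-1],None,fx=k,fy=k,interpolation=cv2.INTER_CUBIC)
cv2.imwrite('pics/c4.png',np.hstack([c(s,235,300,80,80,5),c(t,160,200,80,80,5)]))
print(w2px('side',[[567.5,282.5,z] for z in (18,56,62,94)]))
E
python3 go.py 567.5 282.5 75 3.2
```

```text
[[274.63391688 357.31085836]
 [273.31391851 345.54212388]
 [273.09757439 343.6064978 ]
 [271.9049394  332.90170939]]
t 8.3 pos [568.622 283.973  71.786] yaw 3.1351431916889148 F [ 0.042  0.256 -1.33 ] w 44.396645490324225
shift cm [-0.12   0.141 -0.322] rot [-0.014 -0.019 -0.065] shift cm in target axes [-0.12   0.141 -0.321]
```

View pics/c4.png

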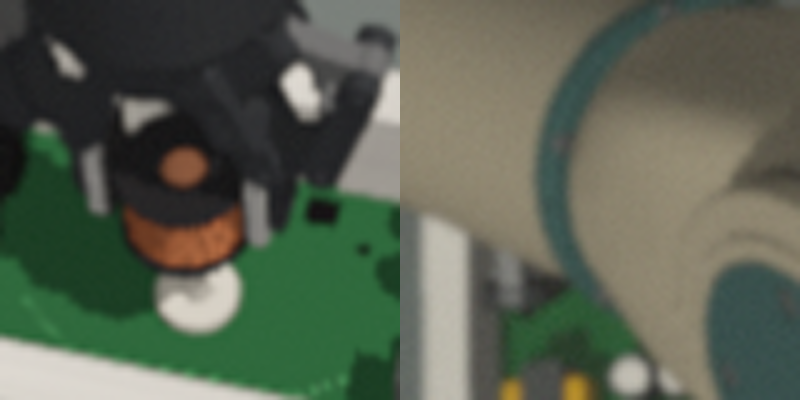

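```bash
python3 - <<'E'
from m import *
for z in (97,98.5,100): print(px2w('side',o([(184,167)],235,300),z))
print('flange/rim', px2w('side',o([(153,106),(153,109)],355,220),32))
# image-based seat centroid, side & top, initial pictures
for n,x,y,w,h in (('side',262,342,26,30),('top',190,228,24,26)):
    im=cv2.imread(f'pics/{n}0.png')[y:y+h,x:x+w].astype(int)
    m=((im.min(2)>110)).astype(np.uint8); k,l,st,ce=cv2.connectedComponentsWithStats(m); i=1+st[1:,4].argmax()
    b=st[i]; print(n,'bbox',b[0]+x,b[1]+y,b[2],b[3],'area',b[4],'cen',ce[i]+[x,y], px2w(n,[ce[i]+[x,y]],18))
    for row in m: print(''.join('.#'[v] for v in row))
E
```

```text
[[567.38 284.7   97.  ]]
[[566.97 285.6   98.5 ]]
[[566.55 286.5  100.  ]]
flange/rim [[432.88 -33.47  32.  ]
 [432.57 -31.74  32.  ]]
side bbox 266 344 17 23 area 249 cen [274.17 356.66] [[568.68 281.52  18.  ]]
..........................
..........................
..........##..............
.........#####............
.........#####............
.........######...........
.........######...........
.........######...........
.........######...........
.........########.........
........###########.......
.......#############......
......##############......
......###############.....
.....################.....
....#################.....
....#################.....
....#################.....
....#################.....
.....################.....
.....###############......
......#############.......
.......###########........
........#########.........
...........####...........
..........................
..........................
..........................
..........................
..........................
top bbox 195 236 12 12 area 92 cen [200.36 241.74] [[565.5  282.67  18.  ]]
........................
........................
........................
........................
........................
........................
........................
........................
........##..............
.......####...#.........
......####...###........
.....####....####.......
.....####...#####.......
.....#####..#####.......
.....############.......
.....############.......
......##########........
......#########.........
........######..........
..........##............
........................
........................
........................
........................
........................
........................
```

drive_tool:
  deltas:
    - [0, 0.2, 0, 0, 0, 0, -1]
    - [0, 0, 0.5, 0, 0, 0, -1]
    - [0, 0, 0.4, 0, 0, 0, -1]
    - [0, 0, 0.3, 0, 0, 0, -1]
    - [0, 0, 0.3, 0, 0, 0, -1]
    - [0, 0, 0, 0, 0, 0, -1]

```text
time_s: 9.05
eef_pos: [568.3, 281.5, 56.0]
tcp_rot: [0.0, 1.0, 0.027, -0.0]
force: [0.4, -0.0, -0.8]
width: 44.8
```

drive_tool:
  deltas:
    - [0, 0, 0.4, 0, 0, 0, -1]
    - [0, 0, 0.4, 0, 0, 0, -1]
    - [0, 0, 0.3, 0, 0, 0, -1]
    - [0, 0, 0, 0, 0, 0, -1]

```text
time_s: 9.55
eef_pos: [568.3, 281.4, 44.9]
tcp_rot: [0.0, 1.0, 0.027, -0.0]
force: [0.2, -0.0, -2.6]
width: 44.7
```

drive_tool:
  deltas:
    - [0, 0, 0.6, 0, 0, 0, -1]
    - [0, 0, 0.6, 0, 0, 0, -1]
    - [0, 0, 0.5, 0, 0, 0, -1]
    - [0, 0, 0, 0, 0, 0, -1]
    - [0, 0, 0, 0, 0, 0, -1]

```text
time_s: 10.18
eef_pos: [568.5, 281.7, 28.3]
tcp_rot: [0.0, 1.0, 0.027, -0.0]
force: [-0.3, 0.0, -1.6]
width: 44.4
```

drive_tool:
  deltas:
    - [0, 0, 0.3, 0, 0, 0, -1]
    - [0, 0, 0.2, 0, 0, 0, -1]
    - [0, 0, 0.1, 0, 0, 0, -1]
    - [0, 0, 0, 0, 0, 0, -1]

```text
time_s: 10.68
eef_pos: [568.5, 281.6, 23.3]
tcp_rot: [0.0, 1.0, 0.027, 0.0]
force: [-2.0, -1.2, 6.8]
width: 44.9
```

drive_tool:
  deltas:
    - [0, 0, 0.1, 0, 0, 0, -1]
    - [0, 0, 0, 0, 0, 0, -1]

```text
time_s: 10.92
eef_pos: [568.5, 281.6, 23.3]
tcp_rot: [0.001, 1.0, 0.027, 0.0]
force: [-3.3, -3.0, 12.3]
width: 44.5
```

```bash
python3 - <<'E'
from m import *
s=snap('side','pics/s3.png'); crop(s,235,310,80,80,7,'pics/c5.png')
print(w2px('side',[[567.7,283,z] for z in (18,50,56)]), [tuple(o([u],0,0)[0]) for u in ()])
E
```

```text
[[274.43 357.53]
 [273.32 347.68]
 [273.1  345.76]] []
```

View pics/c5.png

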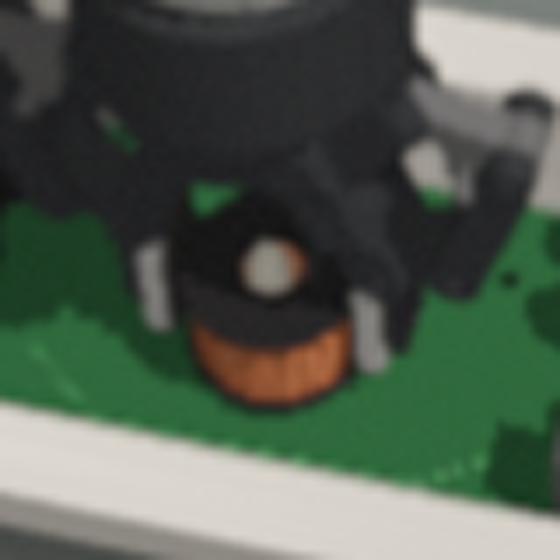

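The crop shows the white post tip inside the bore at (267,265). The choke stopped at exactly +18 mm above its bench height with contact force, so it is seated and I can release it.

drive_tool:
  deltas:
    - [0, 0, -0.1, 0, 0, 0, -0.5]
    - [0, 0, 0, 0, 0, 0, 0.3]
    - [0, 0, 0, 0, 0, 0, 0.7]
    - [0, 0, 0, 0, 0, 0, 0.7]
    - [0, 0, 0, 0, 0, 0, 0.7]
    - [0, 0, -0.5, 0, 0, 0, 0.7]
    - [0, 0, -1, 0, 0, 0, 0.7]
    - [0, 0, -2, 0, 0, 0, 0.7]
    - [0, 0, -3, 0, 0, 0, 0.7]
    - [0, 0, -4, 0, 0, 0, 0.7]
    - [0, 0, -4, 0, 0, 0, 1]
    - [0, 0, 0, 0, 0, 0, 1]

```text
time_s: 12.48
eef_pos: [570.3, 283.6, 172.4]
tcp_rot: [-0.002, 1.0, 0.027, 0.003]
force: [-0.3, -0.1, -0.3]
width: 85.6
```

```bash
python3 go.py 527.5 -252.5 110 -8.9
```

```text
t 12.475 pos [570.284 283.638 172.45 ] yaw 3.132520399706155 F [-0.325 -0.063 -0.279] w 85.59112931331693
shift cm [-7.243 53.322  6.004] rot [-0.247 -0.361 12.033] shift cm in target axes [ 4.068 53.63   6.245]
```

drive_tool:
  deltas:
    - [0, 1.5, 0, 0, 0, 0, 1]
    - [0, 0, 0, -0.2, -0.4, 6, 1]
    - [0.2, 2, 0, 0, 0, 6, 1]
    - [0.3, 4, 0, 0, 0, 0, 1]
    - [0.4, 5, 0, 0, 0, 0, 1]
    - [0.4, 5, 0, 0, 0, 0, 1]
    - [0.4, 5, 0, 0, 0, 0, 1]
    - [0.4, 5, 0, 0, 0, 0, 1]
    - [0.4, 5, 0.3, 0, 0, 0, 1]
    - [0.4, 5, 1, 0, 0, 0, 1]
    - [0.4, 5, 1, 0, 0, 0, 1]
    - [0.4, 5, 1, 0, 0, 0, 1]
    - [0.3, 4, 1, 0, 0, 0, 1]
    - [0, 2, 1, 0, 0, 0, 1]
    - [0, 0, 0.8, 0, 0, 0, 1]
    - [0, 0, 0, 0, 0, 0, 1]
    - [0, 0, 0, 0, 0, 0, 1]

```text
time_s: 14.6
eef_pos: [531.1, -251.3, 109.1]
tcp_rot: [0.002, 0.997, -0.076, -0.003]
force: [0.3, 0.3, -0.6]
width: 85.5
```

```bash
python3 go.py 527.5 -252.5 30 -8.9; python3 - <<'E'
from h import *
s=snap('side','pics/s4.png'); t=snap('top','pics/t4.png')
E
```

```text
t 14.6 pos [ 531.144 -251.263  109.118] yaw -8.674823545046346 F [ 0.332  0.265 -0.564] w 85.49453915269356
shift cm [-0.294  0.145  7.914] rot [0.235 0.343 0.226] shift cm in target axes [-0.341  0.179  7.912]
```

drive_tool:
  deltas:
    - [-0.3, 0.2, 1, 0.2, 0.3, 0.2, 1]
    - [0, 0, 2, 0, 0, 0, 1]
    - [0, 0, 2, 0, 0, 0, 1]
    - [0, 0, 2, 0, 0, 0, 1]
    - [0, 0, 1.5, 0, 0, 0, 1]
    - [0, 0, 0.9, 0, 0, 0, 1]
    - [0, 0, 0, 0, 0, 0, 1]
    - [0, 0, 0, 0, 0, 0, 1]

```text
time_s: 15.7
eef_pos: [527.4, -255.3, 15.2]
tcp_rot: [0.001, 0.997, -0.079, -0.0]
force: [-0.0, 0.3, 0.5]
width: 85.3
```

```bash
python3 go.py 527.5 -252.5 6 -8.9; python3 - <<'E'
from h import *
s=snap('side','pics/s5.png'); crop(s,300,130,130,90,6,'pics/c6.png')
E
```

```text
t 15.7 pos [ 527.398 -255.253   15.183] yaw -9.06614684391324 F [-0.035  0.314  0.514] w 85.250017788195
shift cm [-0.033 -0.275  0.918] rot [ 0.097  0.02  -0.166] shift cm in target axes [-0.033 -0.274  0.918]
```

View pics/c6.png

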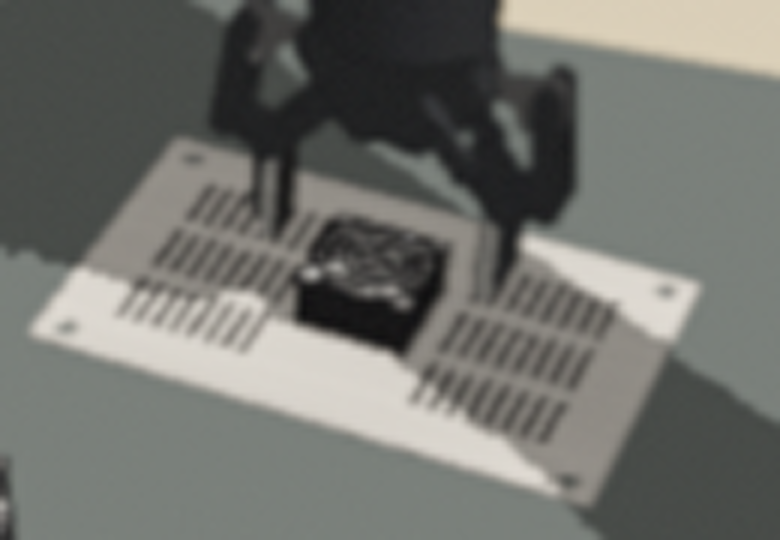

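drive_tool:
  deltas:
    - [0, -0.2, 0.4, 0, 0, 0, 1]
    - [0, 0, 0.4, 0, 0, 0, 1]
    - [0, 0, 0, 0, 0, 0, 0.5]
    - [0, 0, 0, 0, 0, 0, 0]
    - [0, 0, 0, 0, 0, 0, -0.3]
    - [0, 0, 0, 0, 0, 0, -1]
    - [0, 0, 0, 0, 0, 0, -1]
    - [0, 0, 0, 0, 0, 0, -1]
    - [0, 0, 0, 0, 0, 0, -1]

```text
time_s: 16.88
eef_pos: [528.3, -253.3, 7.4]
tcp_rot: [0.001, 0.997, -0.079, 0.0]
force: [1.0, 0.1, 5.4]
width: 48.1
```

```bash
python3 go.py 527.5 -252.5 6 -8.9
```

```text
t 16.875 pos [ 528.296 -253.29     7.378] yaw -9.060618609016705 F [1.003 0.097 5.445] w 48.138421834094125
shift cm [-0.091 -0.066  0.138] rot [ 0.089 -0.046 -0.161] shift cm in target axes [-0.091 -0.066  0.138]
```

drive_tool:
  deltas:
    - [0, 0, -0.3, 0, 0, 0, -1]
    - [0, 0, -0.7, 0, 0, 0, -1]
    - [0, 0, -1.5, 0, 0, 0, -1]
    - [0, 0, -2.5, 0, 0, 0, -1]
    - [0, 0, -3, 0, 0, 0, -1]
    - [0, 0, -3, 0, 0, 0, -1]
    - [0, 0, -1.5, 0, 0, 0, -1]
    - [0, 0, 0, 0, 0, 0, -1]
    - [0, 0, 0, 0, 0, 0, -1]

```text
time_s: 18.0
eef_pos: [526.4, -253.1, 130.7]
tcp_rot: [0.001, 0.997, -0.079, -0.002]
force: [-0.0, 0.2, -3.8]
width: 49.0
```

```bash
python3 go.py 556 281 130 3.2;
```

```text
t 18.0 pos [ 526.398 -253.069  130.656] yaw -9.070673053141618 F [-0.046  0.16  -3.773] w 48.975528035721666
shift cm [ -5.496 -53.206   0.004] rot [  0.065   0.209 -12.271] shift cm in target axes [  5.937 -53.158   0.066]
```

drive_tool:
  deltas:
    - [0, 0, 0, 0, 0.1, -2, -1]
    - [0, 0, 0, 0, 0.1, -4.2, -1]
    - [0, 0, 0, 0, 0, -4, -1]
    - [0, 0, 0, 0, 0, -2, -1]
    - [0.2, -1.5, 0, 0, 0, 0, -1]
    - [0.3, -3, 0, 0, 0, 0, -1]
    - [0.5, -4, 0, 0, 0, 0, -1]
    - [0.5, -4.5, 0, 0, 0, 0, -1]
    - [0.5, -4.5, 0, 0, 0, 0, -1]
    - [0.5, -4.5, 0, 0, 0, 0, -1]
    - [0.5, -4.5, 0, 0, 0, 0, -1]
    - [0.5, -4.5, 0, 0, 0, 0, -1]
    - [0.5, -4.5, 0, 0, 0, 0, -1]
    - [0.5, -4.5, 0, 0, 0, 0, -1]
    - [0.5, -4.5, 0, 0, 0, 0, -1]
    - [0.4, -4, 0, 0, 0, 0, -1]
    - [0.3, -3, 0, 0, 0, 0, -1]
    - [0.2, -1.7, 0, 0, 0, 0, -1]
    - [0, 0, 0, 0, 0, 0, -1]
    - [0, 0, 0, 0, 0, 0, -1]

```text
time_s: 20.5
eef_pos: [557.3, 279.4, 130.4]
tcp_rot: [0.002, 1.0, 0.027, 0.001]
force: [-0.2, 1.1, -3.4]
width: 48.6
```

```bash
python3 go.py 556 281 92 3.2;
```

```text
t 20.5 pos [557.281 279.359 130.414] yaw 3.0471841292522996 F [-0.16   1.105 -3.376] w 48.59135802633528
shift cm [-0.124 -0.186  3.841] rot [ 0.234 -0.064 -0.153] shift cm in target axes [-0.119 -0.171  3.841]
```

Lowering to about 20 mm above the flanges, then I'll look from both cameras.

drive_tool:
  deltas:
    - [-0.1, -0.2, 0.5, 0.2, 0, -0.2, -1]
    - [0, 0, 1, 0, 0, 0, -1]
    - [0, 0, 1, 0, 0, 0, -1]
    - [0, 0, 0.8, 0, 0, 0, -1]
    - [0, 0, 0.5, 0, 0, 0, -1]
    - [0, 0, 0.3, 0, 0, 0, -1]
    - [0, 0, 0, 0, 0, 0, -1]
    - [0, 0, 0, 0, 0, 0, -1]
    - [0, 0, 0, 0, 0, 0, -1]

```text
time_s: 21.62
eef_pos: [556.3, 283.5, 90.1]
tcp_rot: [-0.001, 1.0, 0.029, 0.001]
force: [0.1, 0.6, -3.5]
width: 48.6
```

```bash
python3 go.py 556 281 82.4 3.2; python3 - <<'E'
from h import *
s=snap('side','pics/s6.png'); t=snap('top','pics/t6.png')
def c(im,x,y,w,h,k): return cv2.resize(im[y:y+h,x:x+w,::-1],None,fx=k,fy=k,interpolation=cv2.INTER_CUBIC)
B=np.vstack([c(s,185,280,200,130,4), np.zeros((10,800,3),np.uint8)]); cv2.imwrite('pics/c7.png',B)
cv2.imwrite('pics/c8.png',c(t,140,170,120,140,4))
E
```

```text
t 21.625 pos [556.334 283.475  90.075] yaw 3.3307675677384263 F [ 0.127  0.65  -3.515] w 48.63764463295756
shift cm [-0.049  0.247  0.767] rot [-0.109 -0.126  0.131] shift cm in target axes [-0.047  0.245  0.768]
```

View pics/c7.png

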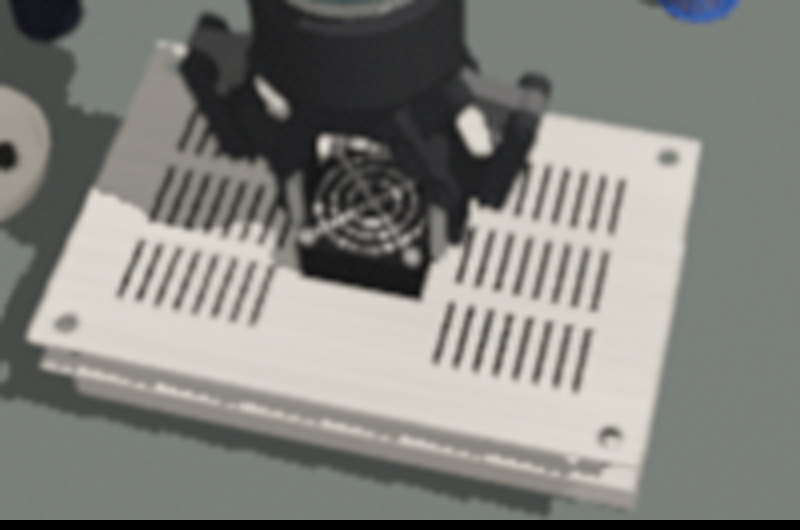

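View pics/c8.png

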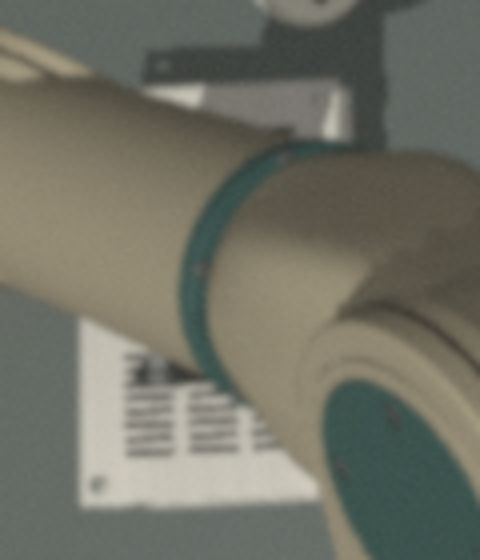

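```bash
python3 - <<'E'
from m import *
def o4(p,x,y): return (np.array(p,float)+.5)/4-.5+[x,y]
H=px2w('side',o4([(66,322),(610,436),(668,157)],185,280),85.2); print('side cover holes',H)
L=[[108,65],[-108,65],[-108,-65]]
W=H[:,:2]; 
from scipy.optimize import least_squares
f=lambda p:(np.array(L)@np.array([[np.cos(p[2]),np.sin(p[2])],[-np.sin(p[2]),np.cos(p[2])]])+p[:2]-W).ravel()
r_=least_squares(f,[555,282,0.05]); print('cover centre side',r_.x[:2],np.degrees(r_.x[2]),r_.fun)
T=px2w('top',o4([(98,484),(316,98)],140,170),85.2); print('top cover holes +y-x , -y+x',T,'mid',T.mean(0))
E
```

```text
side cover holes [[659.31 355.86  85.2 ]
 [443.68 343.46  85.2 ]
 [451.29 214.49  85.2 ]]
cover centre side [555.26 285.  ] 3.2353837953808795 [ 0.11  0.14  0.08  0.34 -0.19 -0.48]
top cover holes +y-x , -y+x [[443.18 342.99  85.2 ]
 [667.16 228.15  85.2 ]] mid [555.17 285.57  85.2 ]
```

drive_tool:
  deltas:
    - [0.06, 0.21, 0.2, -0.1, -0.1, 0, -1]
    - [0, 0, 0.3, 0, 0, 0, -1]
    - [0, 0, 0.25, 0, 0, 0, -1]
    - [0, 0, 0, 0, 0, 0, -1]
    - [0, 0, 0, 0, 0, 0, -1]
    - [0, 0, 0, 0, 0, 0, -1]
    - [0, 0, 0, 0, 0, 0, -1]

```text
time_s: 22.6
eef_pos: [557.0, 281.4, 82.4]
tcp_rot: [-0.0, 1.0, 0.029, 0.0]
force: [-0.2, 1.0, -3.8]
width: 48.6
```

```bash
python3 go.py 557 281.4 82.4 3.23; python3 - <<'E'
from h import *
s=snap('side','pics/s7.png'); t=snap('top','pics/t7.png')
def c(im,x,y,w,h,k): return cv2.resize(im[y:y+h,x:x+w,::-1],None,fx=k,fy=k,interpolation=cv2.INTER_CUBIC)
B=np.hstack([c(s,190,348,26,34,10),c(s,324,376,26,34,10),c(s,340,305,26,34,10)])
B2=np.zeros_like(B[:250]); B2[:,:240]=c(t,152,278,24,25,10); cv2.imwrite('pics/c9.png',np.vstack([B,B2]))
E
python3 go.py 557 281.4 82.4 3.23
```

```text
t 22.6 pos [556.968 281.354  82.394] yaw 3.3333768305802702 F [-0.225  1.026 -3.753] w 48.60202577487939
shift cm [ 0.003 -0.004 -0.001] rot [-0.    -0.01   0.103] shift cm in target axes [ 0.003 -0.004 -0.001]
t 22.7 pos [556.95  281.311  82.352] yaw 3.331680814469244 F [-0.012 -0.396 -3.253] w 48.79195677586147
shift cm [ 0.005 -0.009 -0.005] rot [ 0.004 -0.007  0.102] shift cm in target axes [ 0.005 -0.009 -0.005]
```

View pics/c9.png

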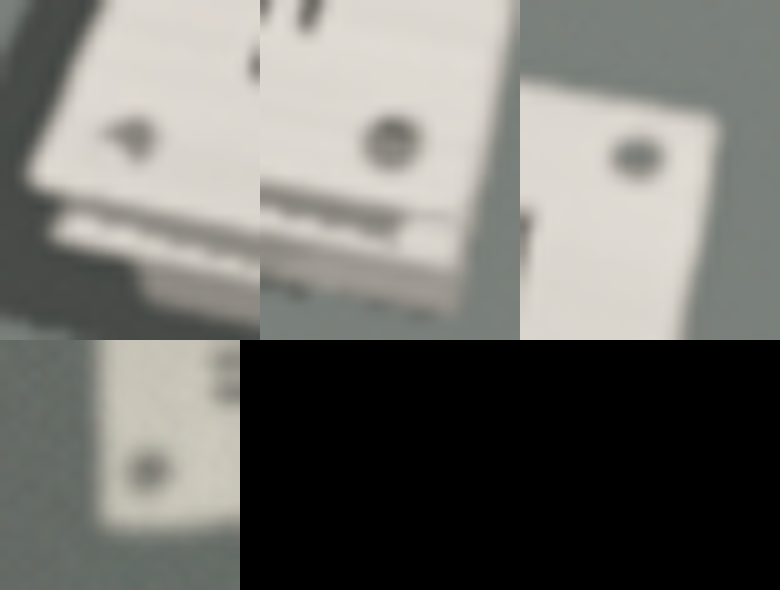

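```bash
python3 - <<'E'
from m import *
def q(p,x,y): return (np.array(p,float)+.5)/10-.5+[x,y]
S=np.vstack([q([(132,137)],190,348),q([(130,142)],324,376),q([(117,157)],340,305)])
H=px2w('side',S,77.5); print('side holes',H[:,:2])
print('diff to side threads',H[0,:2]-[659.92,353.83],H[1,:2]-[444.62,341.57])
T=px2w('top',q([(150,130)],152,278),77.5); print('top',T,T[0,:2]-[443.76,340.66])
# expected corners if aligned & gap 15
a=np.radians(3.2);Rm=np.array([[np.cos(a),-np.sin(a)],[np.sin(a),np.cos(a)]]);c=np.array([555.9,282.8])
P=lambda l,z:np.r_[Rm@l+c,z]
print('exp cover corner -> crop1',(w2px('side',[P([120,75],77.5),P([120,75],75),P([120,75],60),P([120,75],58)])-[190,348]+.5)*10)
print('exp right corner -> crop2',(w2px('side',[P([-120,75],77.5),P([-120,75],75),P([-120,75],60),P([-120,75],58)])-[324,376]+.5)*10)
E
```

```text
side holes [[659.15 353.25]
 [444.74 341.63]
 [452.03 212.05]]
diff to side threads [-0.77 -0.58] [0.12 0.06]
top [[443.81 339.94  77.5 ]] [ 0.05 -0.72]
exp cover corner -> crop1 [[ 30.6  177.53]
 [ 33.53 185.54]
 [ 50.84 232.8 ]
 [ 53.12 239.  ]]
exp right corner -> crop2 [[198.35 219.23]
 [197.54 226.74]
 [192.78 271.02]
 [192.15 276.82]]
```

The holes line up to within about 0.8 mm in both cameras, and the corner edges match a 15 mm gap. With my last picture I'll check the choke after release, from the image taken before the cover went over it.

```bash
python3 -c "
import cv2
s=cv2.imread('pics/s5.png');cv2.imwrite('pics/c10.png',cv2.resize(s[300:400,200:340],None,fx=5,fy=5,interpolation=2))"
```

```text
(no output)
```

View pics/c10.png

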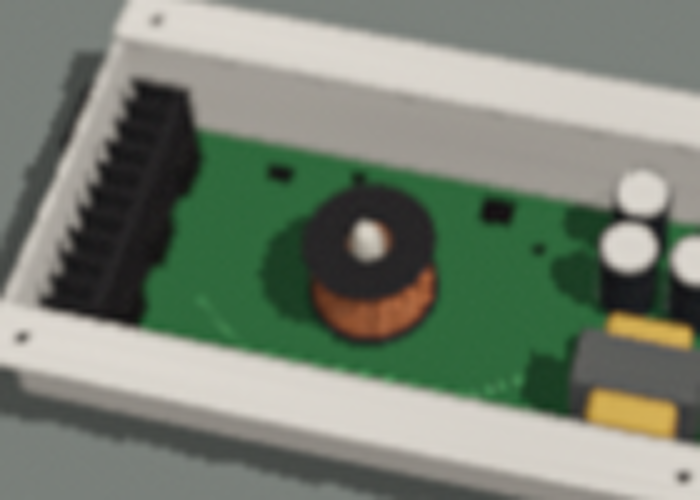

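The choke sits upright on its seat with the post tip showing through the bore at (367,240). Handing in.

```bash
python3 -c "
from plant import finish_job
print(finish_job())"
```

```text
the job is handed in; nothing more can be done
None
```

The choke is on the post, and the arm is holding the cover over the chassis with its holes in line with the threads. I handed the job in at about 23 s of the 67 s allowed.

- **Choke:** It stopped exactly 18 mm above its bench height, with a contact force of about 12 N, before I let go. A picture taken after release shows it upright, with the post tip in the bore. It has been hidden by the cover since then.
- **Cover:** It is gripped by the fan, fan side up, with its underside at about z = 75 mm, which is 15 mm above the flanges. It is level to within measurement and turned to match the chassis.
- **Hole alignment:** I compared three of the four holes with their threads, to about 1 mm in all: one from the side camera, one from the top camera and one from both. At the corner seen by both cameras, they differ by about 0.7 mm in y, which is within calibration error. The gap also agrees with the corner edges seen in the side view.
- **Not checked:** The arm hid the fourth hole. The cover drifted less than 0.1 mm between the last readings. I took no final picture of the other things on the bench, but I felt no unexpected contact.

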